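Refit the soap plate and hold up the sink tidy

TASK

Fit the mint-green soap plate back onto the white sink tidy, lowering it over the two blue pins until it lies flush, and let go of it. Then take the tidy by its carrying handle, lift it level about 12 cm clear of the drainer so that the steel can be wiped underneath, and finish while still holding it there, steady and level, with the soap plate in place. Leave the crockery, tin, beaker, spoon and bottle alone.

Things in the scene. Friction and masses are not known exactly. Their poses are not given: they have to be found in the camera images.
- tidy: the white plastic sink tidy, loose, about 0.4 kg: a slab 270 (x) x 120 (y) x 10 with a carrying handle across its middle, an open brush trough 90 x 110 x 36 high at its -x end, and at its +x end a flat seat with two blue pins. Origin at the centre of its underside; z up, x along its length towards the pins. It may stand at any yaw. The balance point lies near below the handle
- tidy_base (a point): the centre of the tidy's underside (same point and axes as the tidy itself); 0 high when it stands on the drainer
- tidy_handle (a point): the middle of the tidy's carrying handle: a straight bar 16 thick (tidy's x), 90 long (tidy's y), 18 high, centred here 86 above the underside, on two posts at its ends. To be pinched across its 16 mm thickness, at its middle, from above
- tidy_seat (a point): the centre of the seat, on the slab's upper face, 10 above the underside and 75 along +x from the tidy's middle; axes as the tidy's. The two pins stand 34 mm to either side of it along the tidy's x; each is 10 in diameter and 19 tall, tapering to 5 over its last 6 mm. The soap plate's underside centre belongs here
- soap_plate: the mint-green plastic soap plate, loose, about 0.1 kg: 100 (x) x 90 (y) x 8 thick, with two through holes 13 in diameter at 34 mm either side of its centre along its x (the same either way round), and an upright finger tab in the middle. It starts lying flat on the drainer, tab up. Origin at the centre of its underside
- soap_tab (a point): the grasp point in the soap plate's finger tab, 36 above the plate's underside; axes as the plate's. The tab is 36 long (plate's x), 14 thick (plate's y) and rises to 56 above the underside. When the plate is flush this point is 36 above the seat point, with the plate's x along the tidy's x, either way round
- rack: white plastic plate rack, 200 x 110 x 98 high, fixed, with three side plates standing in it up to 190 high; origin at the centre of its underside
- plate0: white ceramic side plate, 170 dia x 13, standing upright in the rack; origin at its centre
- plate1: blue ceramic side plate, 170 dia x 13, standing in the middle of the rack; origin at its centre
- plate2: white ceramic side plate, 170 dia x 13, standing in the rack; origin at its centre
- tin: aluminium baking tin, 120 x 220 x 50, open on top, empty; origin at the centre of its underside
- beaker: pink plastic beaker, 72 dia at the rim x 100 high; origin at the centre of its underside
- spoon: wooden spoon lying on the drainer, 260 long; origin below its middle
- liquid: green washing-up liquid bottle, 60 dia x 190 high; origin at the centre of its underside
Things that resemble listed ones, but are neither listed nor needed, are in the scene too. Leave any yellow look-alike of the plate1 alone. Of the things that look like the soap_plate, take the one that is farthest to the robot's left at the start.

How it is judged:
By the outcome, as a careful person would: the job done as asked, in the order asked, and still so for the second after the job is handed in, while the arm keeps its last pose, push and grip.
It also fails if it takes over 61 s, if anything falls off the work surface, if the arm or the gripper's body presses on something with over 40 N, if the wrist force passes 120 N, or if a joint passes its speed limit or range.

ROBOT

A 7-joint arm with a two-finger parallel gripper is mounted at the origin on the work surface. World frame = base frame: x ahead of the robot, y to its left, z up, the work surface at z = 0. Lengths are in m, angles in degrees, forces in N, time in s.
With the tool pointing down it reaches from about 0.4 to 0.925 m from the base axis. Payload 5.6 kg.
Tool frame: the origin (TCP) lies between the finger pads; the fingertips stand 8 mm ahead of it and the grasp point (between the pads) lies 11 mm behind it (bot.tip_reach is the z of the fingertips in the tool frame, in m); z points along the fingers, x is the direction in which the jaws open and shut, and the axes are right-handed (so a half turn about z gives the same grasp; the last joint's range is limited). The gripper opens to 85 mm and grips with 20 to 120 N. Pads are 22 mm wide; open, the fingers measure 114 mm over their backs; the gripper's body (76 mm by 85 mm) begins 54 mm behind the grasp point. The pads swing forward as they close: fully open they stand 13 mm farther back than shut.
Start: joints at [60.905, 26.786, -0.665, 91.828, 0.344, 61.387, -3.226], TCP at [0.291, -0.581, 0.239] pointing down, gripper open.
Joint ranges: [-144.91, 144.91], [-17.63, 115.5], [-89.93, 88.59], [15.96, 139.68], [-74.01, 254.01], [8.47, 105.57], [-167.45, 167.45]. Speed limits (degrees/s): [147.25, 147.25, 180, 180, 180, 180, 180].

INTERFACE

Orientations are given as a 3x3 rotation matrix whose columns are the frame's x, y, z axes.
In Python, from bench import bot, vision gives the robot as it stands. The module is installed in compiled form; this text tells all that it offers.
- The arm moves only by the tool servo_tool, never from a script. Its argument "motion" is one flat list of numbers, 7 for each row, row after row: the shift along the world's x, y, z in cm, then the turn, a rotation vector about the world's x, y, z in degrees, then the finger opening in cm, from 0 to 8.54. In form: [tx, ty, tz, ax, ay, az, jaw, tx, ty, tz, ax, ay, az, jaw, ...]. A call has 1 to 10 rows; each row is the pose to reach, as a shift and turn from the pose commanded when the call began; what a row does not reach only later rows make up. A row lasts 1/8 s, in which the tool goes at most 62.5 mm and 10.7 degrees, less where a joint would pass 70% of its speed; a pose out of reach is approached as far as the arm can. A call with a gripper value outside its range is refused whole. The fingers move at their own pace and stop on an object; the grip force is fixed at half the most. Time passes only in rows, so rows that repeat a pose let the fingers close. It gives the time, the measured TCP pose, the force and the opening at its end, in the units of the state.
- bot.state(): the state, without advancing time (a new reading comes with each control period).
- vision.grab_frame(name): name is "side" or "top"; returns a dict with "img" (400x640x3 uint8, red, green, blue), "z_map" (400x640 float32, m along the optical axis (not along the pixel's ray), 0 where there is no reading), "K" (3x3 intrinsics, pixels), "distortion" ([k1, k2, p1, p2, k3] as OpenCV has them; the pictures are not rectified), "rvec" (rotation vector, rad) and "tvec" (3), from world to camera coordinates, as OpenCV has them. Camera axes: x right, y down, z forward; pixel columns grow to the right and rows downward; lengths in m; the calibration is good to about 2 mm. A picture is of the moment at which its call begins.
- bot.hand_in(): hands the job in, once; it reports no verdict.
The state is a dict: "t": time; "joints": joint angles; "dq": joint speeds; "effort": joint torques, N m; "position": TCP position; "ee_rot": TCP orientation; "ft_force": force on the tool from outside, world axes, zero at the start; "torque": the same for the moment, N m; "gripper_width": finger opening in m.
Only numpy, scipy, OpenCV 4.12 (cv2) and the standard library are available. Lean on these libraries where they do the work, as an engineer would, in place of code of your own. Each camera call takes 0.05 s, during which the arm holds its last target. There are 200 camera calls.

## Working session

There is one attempt and no reset: what is moved stays moved. The work goes in short steps, Python scripts to look and compute and a tool call to move; the robot and the scene stay as the last step left them, time stands still between calls to the robot, and variables do not carry over. Pictures are saved under pics/ and viewed, about 8 in all and at most 12, crops included, and the job is handed in when it is done.

Besides the shell and the picture viewer there is one more tool, called after "Emit:" in YAML: its name, and indented under it one key for each argument. servo_tool: Moves the arm, as the interface text tells. Its arguments: {"type":"object","properties":{"motion":{"type":"array"}},"required":["motion"]}

```bash
mkdir -p pics; cat > h.py <<'E'
import numpy as np,cv2
from bench import bot,vision
def cloud(f):
    z=f["z_map"];h,w=z.shape
    u,v=np.meshgrid(np.arange(w),np.arange(h))
    n=cv2.undistortPoints(np.stack([u,v],-1).reshape(-1,1,2).astype(float),f["K"],np.array(f["distortion"])).reshape(h,w,2)
    pc=np.dstack([n*z[...,None],z])
    R,_=cv2.Rodrigues(np.array(f["rvec"]));
    P=(pc-np.array(f["tvec"]).ravel())@R
    P[z==0]=np.nan
    return P
def onplane(f,uv,z):
    n=cv2.undistortPoints(np.array(uv,float).reshape(-1,1,2),f["K"],np.array(f["distortion"])).reshape(-1,2)
    R,_=cv2.Rodrigues(np.array(f["rvec"]));c=-R.T@np.array(f["tvec"]).ravel()
    d=np.c_[n,np.ones(len(n))]@R
    return c+d*((z-c[2])/d[:,2])[:,None]
def save(f,n): cv2.imwrite("pics/"+n,f["img"][...,::-1])
E
python3 - <<'E'
from h import *
for n in("top","side"):
    f=vision.grab_frame(n);save(f,n+"0.png");np.savez(n+"0.npz",**f)
    R,_=cv2.Rodrigues(np.array(f["rvec"]));print(n,-R.T@np.array(f["tvec"]).ravel(),R.round(2).tolist(),(f["z_map"]==0).mean())
E
```

```text
top [0.27079098 0.00623222 1.68900704] [[0.03, -1.0, 0.01], [-0.99, -0.03, -0.12], [0.12, -0.01, -0.99]] 0.0040859375
side [-0.19800257  0.97764817  0.74930707] [[-0.83, -0.56, -0.01], [-0.27, 0.41, -0.87], [0.49, -0.72, -0.48]] 0.00387890625
```

View pics/top0.png

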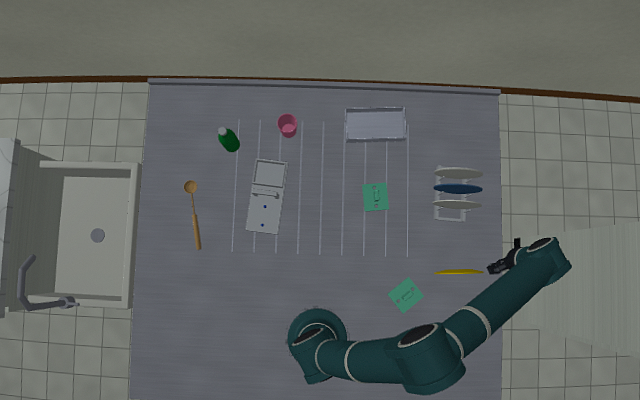

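View pics/side0.png

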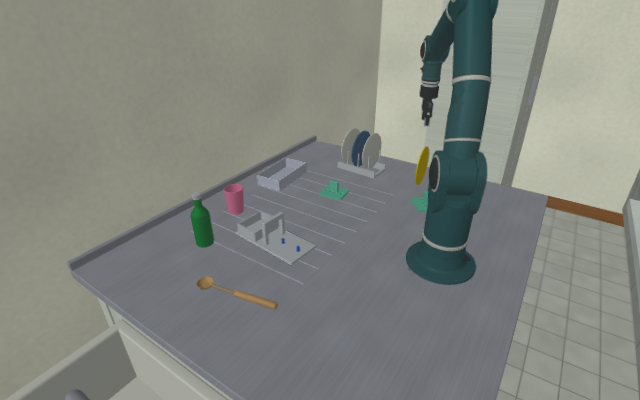

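Top view: tidy at about (266,197), with its pins at (265,207) and (262,225). The leftmost green plate, at (375,197), is the target, and the one at (406,295) is the look-alike.

```bash
cat >> h.py <<'E'
def masks(f,P):
    hsv=cv2.cvtColor(f["img"],cv2.COLOR_RGB2HSV)
    g=cv2.inRange(hsv,(70,60,80),(90,200,255))
    b=cv2.inRange(hsv,(105,150,60),(130,255,255))
    return hsv,g,b
E
python3 - <<'E'
from h import *
for n in("top","side"):
    f=dict(np.load(n+"0.npz"));P=cloud(f);hsv,g,b=masks(f,P)
    print(n)
    for nm,m in(("g",g),("b",b)):
        k,l,s,c=cv2.connectedComponentsWithStats(m)
        for i in range(1,k):
            if s[i,4]<4: continue
            Q=P[l==i]
            if not(0.1<np.nanmean(Q[:,0])<1 and np.nanmedian(Q[:,2])<.1): continue
            print(nm,c[i].round(1),s[i,4],np.nanmean(Q,0).round(4),np.nanmax(Q[:,2]).round(3))
            if nm=="b": print("   plane z.029",onplane(f,c[i],.025).round(4))
            if nm=="g" and s[i,4]>100:
                top=Q[Q[:,2]>.03];print("  tab",len(top),np.nanmean(top,0).round(4))
                fl=(l==i)&(P[...,2]<.02)
                uv=np.argwhere(l==i)[:,::-1]
                X=onplane(f,uv,.008)[:,:2]
                r=cv2.minAreaRect(X.astype(np.float32)*1000);print("  rect",r)
    # tidy handle
    w=(P[...,2]>.06)&(P[...,2]<.105)&(P[...,1]>.05)&(P[...,1]<.45)&(P[...,0]>.3)&(P[...,0]<.9)
    k,l,s,c=cv2.connectedComponentsWithStats(w.astype(np.uint8))
    for i in range(1,k):
        if s[i,4]<8: continue
        print("hi",c[i].round(1),s[i],np.nanmean(P[l==i],0).round(4),np.nanmax(P[l==i][:,2]).round(3))
    w=((P[...,2]>.006)&(P[...,2]<.12)&(P[...,1]>.08)&(P[...,1]<.32)&(P[...,0]>.36)&(P[...,0]<.75)&(hsv[...,1]<30)&(hsv[...,2]>110))
    k,l,s,c=cv2.connectedComponentsWithStats(w.astype(np.uint8));i=1+s[1:,4].argmax()
    print("tidy",c[i],s[i,4],cv2.minAreaRect((onplane(f,np.argwhere(l==i)[:,::-1],.01)[:,:2]*1000).astype(np.float32)))
E
```

```text
top
g [374.9 196.5] 662 [ 0.5152 -0.1992  0.0105] 0.063
  tab 48 [ 0.5156 -0.1979  0.0527]
  rect ((515.65869140625, -199.85601806640625), (101.67455291748047, 91.76702117919922), 6.686192989349365)
g [405.3 294.7] 696 [ 0.1612 -0.3152  0.011 ] 0.064
  tab 57 [ 0.1622 -0.3161  0.0519]
  rect ((160.9783172607422, -316.0894470214844), (91.61979675292969, 101.21363830566406), 39.75422286987305)
b [264.5 206. ] 6 [0.4668 0.203  0.0195] 0.024
   plane z.029 [[0.4661 0.2023 0.025 ]]
b [261.5 224.5] 4 [0.3985 0.2099 0.0277] 0.034
   plane z.029 [[0.3987 0.2102 0.025 ]]
hi [286.7 122.2] [277 113  20  22 154] [0.7638 0.1298 0.0845] 0.105
hi [231.4 143.5] [222 135  16  14  63] [0.6803 0.3242 0.0825] 0.105
hi [264.2 192.2] [252 189  26   8 127] [0.5065 0.1976 0.092 ] 0.104
tidy [264.45164319 208.91924883] 1065 ((458.9919128417969, 204.18568420410156), (118.28626251220703, 172.1509552001953), 85.3977279663086)
side
g [333.6 190.9] 344 [ 0.5147 -0.19    0.0135] 0.058
  tab 55 [ 0.517  -0.1936  0.0455]
  rect ((519.4436645507812, -213.98934936523438), (104.61117553710938, 153.58482360839844), 9.97627067565918)
g [420.7 202.2] 236 [ 0.1778 -0.2972  0.0138] 0.221
  tab 35 [ 0.1604 -0.2912  0.0544]
  rect ((192.71580505371094, -316.776611328125), (68.55766296386719, 181.10623168945312), 17.79645347595215)
g [202.5 247. ] 4 [6.859e-01 3.646e-01 1.000e-04] 0.002
b [282.5 240.5] 8 [0.4679 0.2077 0.0194] 0.024
   plane z.029 [[0.4628 0.2137 0.025 ]]
b [297.5 248. ] 10 [0.4008 0.2145 0.0206] 0.03
   plane z.029 [[0.3971 0.2192 0.025 ]]
hi [233.4 191.9] [224 184  19  18 278] [0.7587 0.1343 0.0836] 0.102
hi [272.1 220.3] [261 212  23  20 195] [0.5077 0.2067 0.0845] 0.097
hi [201.6 225.3] [191 217  21  16 226] [0.6823 0.3544 0.0825] 0.104
tidy [274.32882606 237.6834665 ] 1627 ((524.0286865234375, 163.52395629882812), (202.8169403076172, 308.12237548828125), 84.58856964111328)
```

```bash
python3 - <<'E'
from h import *
s=bot.state();print(s["t"],s["position"],np.round(s["ee_rot"],3),s["joints"])
f=dict(np.load("top0.npz"));i=f["img"]
a=cv2.resize(i[150:245,235:330],None,fx=4,fy=4,interpolation=2);b=cv2.resize(i[150:245,330:425],None,fx=4,fy=4,interpolation=2)
cv2.imwrite("pics/c.png",np.hstack([a,b])[...,::-1])
E
```

```text
0.1 [ 0.29109443 -0.58061075  0.2384249 ] [[ 0.448 -0.894 -0.001]
 [-0.894 -0.448  0.001]
 [-0.002  0.    -1.   ]] [60.90469165 26.83128109 -0.6660866  91.87633495  0.34303926 61.38813784
 -3.22694461]
```

View pics/c.png

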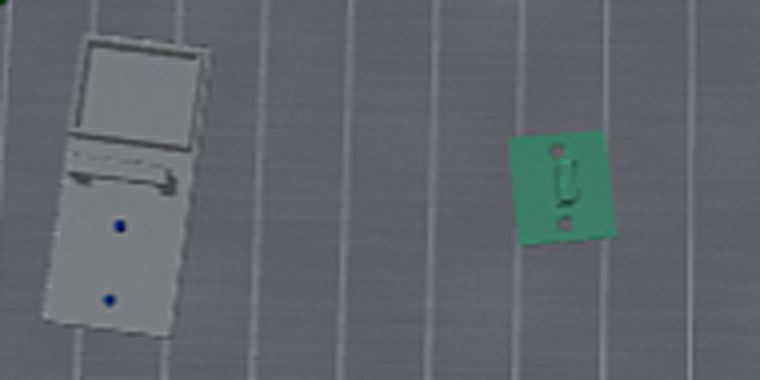

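The crop confirms it: the tidy's long axis is at about -6° (pins towards the robot), and the plate's x axis and tab are at about +6.7°. Moving above the plate now.

Emit:
servo_tool:
  motion: [0,0,5,0,0,0,6,2,4,10,0,0,-3,6,5,9,10,0,0,-6,6,8,14,10,0,0,-9,6,11,19,10,0,0,-12,6,14,24,10,0,0,-15,6,17,29,10,0,0,-18,6,20,34,8,0,0,-20,6,22.5,38.2,4,0,0,-20,6,22.5,38.2,-3,0,0,-20,6]

```text
t: 1.35
position: [0.5197, -0.1946, 0.2176]
ee_rot: [[0.123, -0.992, 0.006], [-0.992, -0.123, 0.0], [0.0, -0.006, -1.0]]
ft_force: [-0.2, -1.9, -0.6]
gripper_width: 0.06
```

Emit:
servo_tool:
  motion: [0,0,-4,0,0,0,5,0,0,-8,0,0,0,5,0,0,-12,0,0,0,5,0,0,-12,0,0,0,5,0,0,-12,0,0,0,5]

```text
t: 1.98
position: [0.5171, -0.1993, 0.0983]
ee_rot: [[0.115, -0.993, 0.001], [-0.993, -0.115, -0.0], [0.001, -0.001, -1.0]]
ft_force: [-0.3, 0.1, 1.0]
gripper_width: 0.0501
```

```bash
python3 - <<'E'
from h import *
s=bot.state();R=s["ee_rot"];print(s["t"],s["position"],np.round(R,3),s["joints"].round(1) if hasattr(s["joints"],"round") else s["joints"])
f=vision.grab_frame("side");i=f["img"]
cv2.imwrite("pics/d.png",cv2.resize(i[130:230,280:400],None,fx=5,fy=5,interpolation=2)[...,::-1])
# refined tidy outline angle, top view
f=dict(np.load("top0.npz"));P=cloud(f);hsv,g,b=masks(f,P)
# weighted pins
im=f["img"].astype(float);w=np.clip(im[...,2]-im[...,0]-25,0,None)
for c in((264.5,206),(261.5,224.5)):
    u0,v0=map(int,c);W=w[v0-4:v0+6,u0-4:u0+6];vv,uu=np.mgrid[v0-4:v0+6,u0-4:u0+6]
    uv=[(W*uu).sum()/W.sum(),(W*vv).sum()/W.sum()];print(uv,W.sum(),onplane(f,uv,.022).round(4),onplane(f,uv,.025).round(4))
# holes / plate
E
```

```text
1.975 [ 0.51709425 -0.19933532  0.09832558] [[ 0.115 -0.993  0.001]
 [-0.993 -0.115 -0.   ]
 [ 0.001 -0.001 -1.   ]] [ 25.5  29.   -9.9 110.8   7.3  40.7 -72.1]
[np.float64(264.3289124668435), np.float64(205.91777188328913)] 377.0 [[0.4667 0.2033 0.022 ]] [[0.4664 0.203  0.025 ]]
[np.float64(261.6038961038961), np.float64(224.52597402597402)] 308.0 [[0.3988 0.2102 0.022 ]] [[0.3986 0.2099 0.025 ]]
```

View pics/d.png

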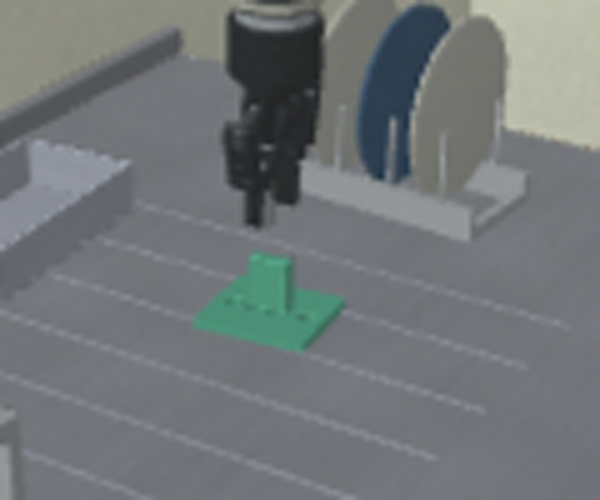

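The gripper is straddling the tab (about (270,260) in the crop). Next: lower to the tab.

Emit:
servo_tool:
  motion: [0,0,-2,0,0,0,5,0,0,-4.5,0,0,0,5,0,0,-6,0,0,0,5,0,0,-6,0,0,0,5,0,0,-6,0,0,0,5]

```text
t: 2.65
position: [0.5171, -0.1994, 0.0383]
ee_rot: [[0.115, -0.993, 0.002], [-0.993, -0.115, -0.001], [0.001, -0.002, -1.0]]
ft_force: [-0.3, -0.7, -0.6]
gripper_width: 0.0501
```

Emit:
servo_tool:
  motion: [-0.1,0,-1.3,0,0,0,5,-0.1,0,-1.3,0,0,0,2,-0.1,0,-1.3,0,0,0,0,-0.1,0,-1.3,0,0,0,0,-0.1,0,-1.3,0,0,0,0,-0.1,0,-1.3,0,0,0,0]

```text
t: 3.4
position: [0.5153, -0.1991, 0.0242]
ee_rot: [[0.115, -0.993, -0.0], [-0.993, -0.115, -0.0], [0.0, 0.0, -1.0]]
ft_force: [-0.4, -0.2, -0.6]
gripper_width: 0.0132
```

Emit:
servo_tool:
  motion: [0,0,3,0,0,0,0,0,0,8,0,0,0,0,0,4,13,0,0,-1,0,-1,9,15,0,0,-3,0,-2,14,15,0,0,-5,0,-3.5,19,15,0,0,-7,0,-5,24,15,0,0,-9,0,-6,29,15,0,0,-11,0,-7,34,15,0,0,-12,0,-7.7,37,15,0,0,-12,0]

```text
t: 4.65
position: [0.4373, 0.1735, 0.1744]
ee_rot: [[-0.091, -0.996, 0.0], [-0.996, 0.091, 0.001], [-0.001, -0.0, -1.0]]
ft_force: [-0.6, 0.1, -2.1]
gripper_width: 0.0136
```

Emit:
servo_tool:
  motion: [-0.4,2,-2,0,0,0,0,-0.6,3.6,-4,0,0,-0.4,0,-0.6,3.6,-6,0,0,-0.4,0,-0.6,3.6,-6,0,0,-0.4,0,-0.6,3.6,-6,0,0,-0.4,0]

```text
t: 5.28
position: [0.4327, 0.2069, 0.1148]
ee_rot: [[-0.101, -0.995, 0.001], [-0.995, 0.101, 0.0], [-0.0, -0.001, -1.0]]
ft_force: [0.9, -0.0, 0.0]
gripper_width: 0.0134
```

```bash
python3 - <<'E'
from h import *
s=bot.state();R=np.array(s["ee_rot"]);print(s["t"],s["position"],np.degrees(np.arctan2(R[1,0],R[0,0])),R[:,2].round(4),s["gripper_width"],s["ft_force"])
f=vision.grab_frame("side");i=f["img"];g=vision.grab_frame("top");np.savez("top1.npz",**g);np.savez("side1.npz",**f)
a=cv2.resize(i[150:280,210:340],(520,520),interpolation=2)
b=cv2.resize(g["img"][150:250,230:300],(364,520),interpolation=2)
cv2.imwrite("pics/e.png",cv2.resize(np.hstack([a,b]),(790,465))[...,::-1])
p=s["position"];z=p[2]+.011-.036+.004
for n,F in(("top",g),("side",f)):
    P=cloud(F);_,m,_=masks(F,P);m=(m>0)&(abs(P[...,1]-p[1])<.1)&(abs(P[...,0]-p[0])<.1)
    Q=P[m];print(n,m.sum(),np.nanpercentile(Q,[2,50,98],axis=0).round(4).tolist(),"exp z",z)
    uv=np.argwhere(m)[:,::-1];print(cv2.minAreaRect((onplane(F,uv,z+.004)[:,:2]*1000).astype(np.float32)))
E
```

```text
5.275 [0.43268085 0.20686418 0.11478263] -95.79600821664481 [ 7.e-04  2.e-04 -1.e+00] 0.01338627388821663 [ 0.89675536 -0.00385804  0.01034639]
top 67 [[0.4513, 0.1582, 0.0066], [0.4689, 0.1707, 0.0989], [0.4795, 0.1895, 0.1044]] exp z 0.09378262749645663
((466.9270324707031, 173.3441162109375), (31.431331634521484, 31.49751853942871), 1.7317615747451782)
side 629 [[0.3439, 0.1487, 0.0894], [0.4206, 0.2147, 0.0976], [0.4853, 0.2559, 0.5976]] exp z 0.09378262749645663
((1707.271728515625, -1695.612548828125), (298.6552734375, 4720.125), 31.6001033782959)
```

View pics/e.png

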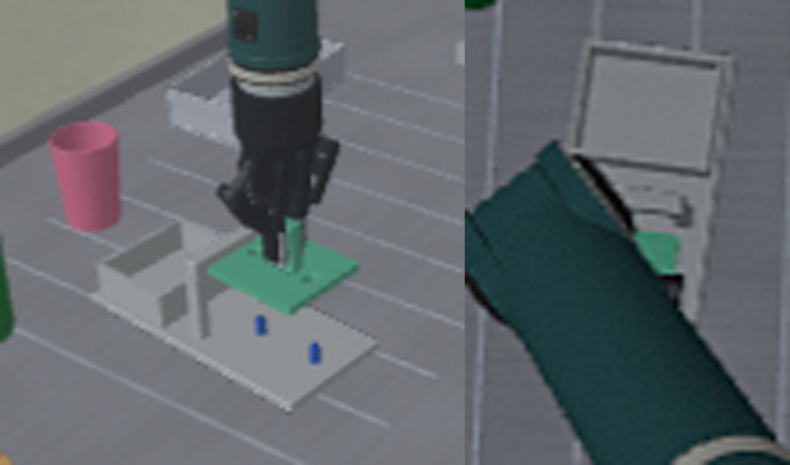

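The picture shows the plate held level above the seat, with both pins visible at about (260,325) and (315,352). I'll compare plate and pins in this same side view.

```bash
python3 - <<'E'
from h import *
f=dict(np.load("side1.npz"));P=cloud(f);_,m,b=masks(f,P);i=f["img"].astype(float)
m=(m>0)&(abs(P[...,1]-.207)<.1)&(abs(P[...,0]-.433)<.1)
k,l,s,c=cv2.connectedComponentsWithStats(m.astype(np.uint8));j=1+s[1:,4].argmax();M=l==j
zt=.0978  # plate top expected
Q=onplane(f,np.argwhere(M)[:,::-1],zt);
q=(abs(P[M][:,2]-zt)<.004)
print(M.sum(),q.sum(),np.nanmedian(P[M][q],0))
print(cv2.minAreaRect((Q[q][:,:2]*1000).astype(np.float32)))
# pins: principal extents
w=np.clip(i[...,2]-i[...,0]-30,0,None)
k,l,s,c=cv2.connectedComponentsWithStats(b)
for t in range(1,k):
    if s[t,4]<4 or not(270<c[t][0]<310 and 225<c[t][1]<260):continue
    u0,v0=c[t].astype(int);sl=np.s_[v0-6:v0+8,u0-5:u0+6];W=w[sl];vv,uu=np.mgrid[sl]
    uv=[(W*uu).sum()/W.sum(),(W*vv).sum()/W.sum()]
    print(s[t],uv,W.sum(1).round(),onplane(f,uv,.0195).round(4))
    # forward: where would the pin project
R=np.array(f["rvec"]);T=np.array(f["tvec"])
for x,y in((.4667,.2033),(.3988,.2102)):
    for z in(.010,.0195,.029): print(x,y,z,cv2.projectPoints(np.array([[x,y,z]]),R,T,f["K"],np.array(f["distortion"]))[0].ravel())
E
```

```text
529 393 [0.42324212 0.22267263 0.09709282]
((435.18560791015625, 210.5818328857422), (93.84343719482422, 102.29430389404297), 84.76265716552734)
[282 239   2   4   8] [np.float64(282.684375), np.float64(239.89270833333333)] [ 58.  29.   0.   0.  92. 189. 167. 165. 182.  78.   0.   0.   0.   0.] [[0.4695 0.2049 0.0195]]
[297 246   2   5  10] [np.float64(297.5206030150754), np.float64(248.30150753768845)] [  0.   0.   0.   6. 141. 197. 198. 189. 184.  80.   0.   0.   0.   0.] [[0.4006 0.2147 0.0195]]
0.4667 0.2033 0.01 [283.77656418 242.24907537]
0.4667 0.2033 0.0195 [283.62649572 239.92993955]
0.4667 0.2033 0.029 [283.47542371 237.59302089]
0.3988 0.2102 0.01 [298.90148495 250.15305031]
0.3988 0.2102 0.0195 [298.80541269 247.79178104]
0.3988 0.2102 0.029 [298.7086648  245.41172881]
```

The side view, compared with itself, agrees to about 1 mm (plate (435.2,210.6) mm, pin midpoint (435.0,209.8) mm). Lowering.

Emit:
servo_tool:
  motion: [0,0,-3,0,0,0,0,0,0,-5,0,0,0,0,0,0,-6,0,0,0,0,0,0,-6.3,0,0,0,0,0,0,-6.6,0,0,0,0,0,0,-6.6,0,0,0,0]

```text
t: 6.12
position: [0.4326, 0.207, 0.0486]
ee_rot: [[-0.101, -0.995, 0.001], [-0.995, 0.101, 0.0], [-0.0, -0.001, -1.0]]
ft_force: [0.1, -0.0, -1.3]
gripper_width: 0.0134
```

Emit:
servo_tool:
  motion: [0,0,-0.4,0,0,0,0,0,0,-0.8,0,0,0,0,0,0,-1.0,0,0,0,0,0,0,-1.2,0,0,0,0,0,0,-1.2,0,0,0,0]

```text
t: 6.75
position: [0.4322, 0.2068, 0.036]
ee_rot: [[-0.101, -0.995, -0.0], [-0.995, 0.101, -0.0], [0.0, 0.0, -1.0]]
ft_force: [-0.2, -0.1, -1.1]
gripper_width: 0.0131
```

Emit:
servo_tool:
  motion: [0,0,-0.1,0,0,0,0,0,0,-0.2,0,0,0,0,0,0,-0.25,0,0,0,0,0,0,-0.25,0,0,0,0]

```text
t: 7.25
position: [0.4324, 0.2069, 0.0342]
ee_rot: [[-0.101, -0.995, 0.0], [-0.995, 0.101, -0.0], [0.0, -0.0, -1.0]]
ft_force: [-0.2, -0.7, 5.8]
gripper_width: 0.0135
```

Contact (5.8 N) came at exactly the predicted flush height. Releasing and backing off.

Emit:
servo_tool:
  motion: [0,0,0.05,0,0,0,3,0,0,0.05,0,0,0,4,0,0,0.05,0,0,0,4,0,0,2,0,0,0,4,0,0,5,0,0,0,4,0,0,10,0,0,0,4,0,-6,16,0,0,0,4,0,-12,18,0,0,0,4,0,-18,18,0,0,0,4,0,-24,18,0,0,0,4]

```text
t: 8.5
position: [0.4325, -0.0203, 0.2144]
ee_rot: [[-0.1, -0.995, 0.003], [-0.995, 0.1, -0.0], [0.0, -0.003, -1.0]]
ft_force: [0.6, 0.5, 0.5]
gripper_width: 0.04
```

```bash
python3 - <<'E'
from h import *
s=bot.state();R=np.array(s["ee_rot"]);print(s["t"],s["position"],np.degrees(np.arctan2(R[1,0],R[0,0])),s["gripper_width"],s["joints"])
f=vision.grab_frame("side");g=vision.grab_frame("top")
a=cv2.resize(f["img"][180:280,220:320],(440,440),interpolation=2)
b=cv2.resize(g["img"][150:250,230:300],(308,440),interpolation=2)
cv2.imwrite("pics/f.png",np.hstack([a,b])[...,::-1])
for n,F in(("top",g),("side",f)):
    P=cloud(F);_,m,_=masks(F,P)
    m=(m>0)&(abs(P[...,1]-.207)<.08)&(abs(P[...,0]-.433)<.08)&(P[...,2]<.1)
    Q=P[m];q=Q[:,2]<.028;print(n,m.sum(),np.nanmean(Q[q],0),"tab",np.nanmean(Q[Q[:,2]>.045],0))
    A=np.c_[Q[q][:,:2]-Q[q][:,:2].mean(0),np.ones(q.sum())];print("plane",np.linalg.lstsq(A,Q[q][:,2],rcond=None)[0])
    print(cv2.minAreaRect((onplane(F,np.argwhere(m)[:,::-1][q],.018)[:,:2]*1000).astype(np.float32)))
    w=(P[...,2]>.075)&(P[...,2]<.11)&(abs(P[...,1]-.2)<.07)&(abs(P[...,0]-.507)<.03)
    X=P[w];print("handle",w.sum(),X.mean(0),np.percentile(X[:,2],[50,95]))
    X=X[:,:2]-X[:,:2].mean(0);v=np.linalg.svd(X)[2][0];print(np.degrees(np.arctan2(v[1],v[0])))
    x=onplane(F,np.argwhere(w)[:,::-1],.095);print(x.mean(0),cv2.minAreaRect((x[:,:2]*1000).astype(np.float32)))
E
```

```text
8.5 [ 0.43253307 -0.02028977  0.21441103] -95.75255448183587 0.040010502462234115 [ 10.53379782   8.30725839 -13.27051278 121.57772933   2.50377201
  50.21344771 -99.9528027 ]
top 652 [0.43210267 0.20479446 0.01651205] tab [0.43381824 0.20457954 0.06372514]
plane [-0.00382508 -0.00240708  0.01651205]
((432.9185791015625, 204.97674560546875), (90.19419860839844, 100.30245208740234), 84.5394058227539)
handle 125 [0.50644063 0.19781659 0.09304007] [0.09319184 0.09954565]
-96.50896514091909
[0.50615585 0.19759108 0.095     ] ((506.14471435546875, 197.88465881347656), (86.8033218383789, 17.384632110595703), 83.50496673583984)
side 582 [0.42750169 0.21818166 0.01613882] tab [0.43357916 0.21209961 0.05816424]
plane [ 0.0169772  -0.01649572  0.01613882]
((431.999755859375, 213.082763671875), (96.55168914794922, 106.3931884765625), 84.06497955322266)
handle 159 [0.50751168 0.20606617 0.08811939] [0.09022989 0.09445729]
83.20527499454819
[0.50023697 0.21402805 0.095     ] ((500.0505065917969, 213.83755493164062), (104.29224395751953, 34.35821533203125), 83.99630737304688)
```

View pics/f.png

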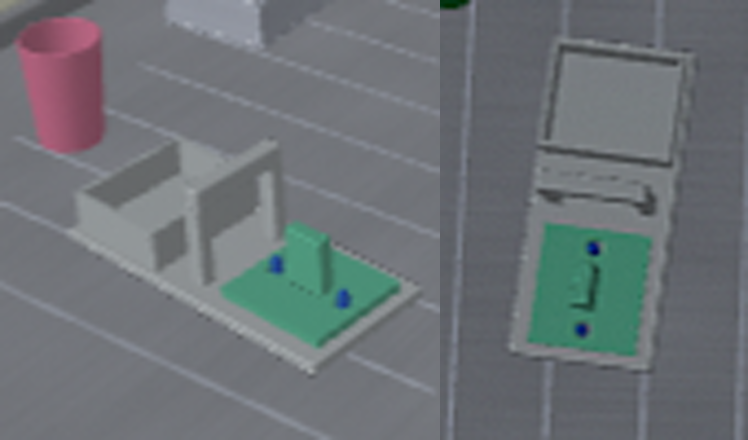

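The plate is flush, with both pins standing through its holes. Next: turn 90° and go over the handle.

Emit:
servo_tool:
  motion: [1,2.5,0,0,0,10,4,2,5,0,0,0,20,4,3,7.5,0,0,0,30,4,4,10,0,0,0,40,4,5,12.5,0,0,0,50,4,6,15,0,0,0,60,4,7,17.5,0,0,0,70,4,7.45,20,0,0,0,80,4,7.45,22,0,0,0,89.8,4,7.45,22,0,0,0,89.8,4]

```text
t: 9.85
position: [0.5061, 0.2035, 0.213]
ee_rot: [[0.995, -0.103, -0.001], [-0.103, -0.995, 0.001], [-0.001, -0.001, -1.0]]
ft_force: [0.7, 0.1, -0.4]
gripper_width: 0.0398
```

Emit:
servo_tool:
  motion: [0,0,-3,0,0,0,4,0,0,-6,0,0,0,4,0,0,-8,0,0,0,4,0,0,-8,0,0,0,4,0,0,-8,0,0,0,4]

```text
t: 10.48
position: [0.5073, 0.2014, 0.1341]
ee_rot: [[0.994, -0.106, 0.001], [-0.106, -0.994, 0.0], [0.001, -0.0, -1.0]]
ft_force: [0.0, -0.5, 0.8]
gripper_width: 0.0396
```

```bash
python3 - <<'E'
from h import *
s=bot.state();R=np.array(s["ee_rot"]);p=np.array(s["position"]);print(s["t"],p,np.degrees(np.arctan2(R[1,0],R[0,0])),R[:,2],s["gripper_width"])
d=(np.array([.507,.199,.075])-p)*100;print("to go cm",d)
f=vision.grab_frame("side");cv2.imwrite("pics/g.png",cv2.resize(f["img"][150:280,210:340],(520,520),interpolation=2)[...,::-1])
E
```

```text
10.475 [0.50727009 0.20138413 0.13409547] -6.080560169228453 [ 1.04598435e-03  5.66481811e-05 -9.99999451e-01] 0.03957628044016652
to go cm [-0.02700883 -0.23841258 -5.90954691]
```

View pics/g.png

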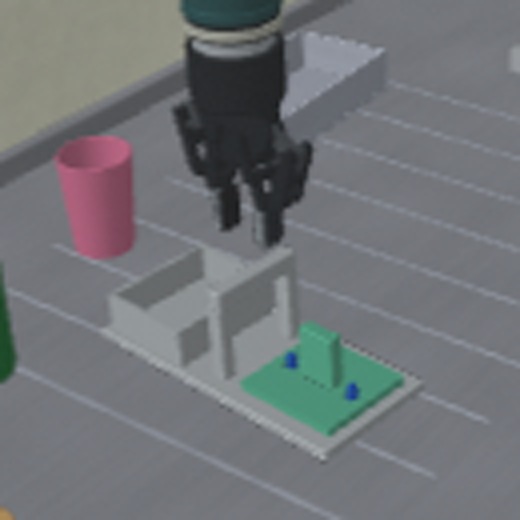

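The jaws (tips at about (230,220) and (265,240)) straddle the handle bar. Lowering, then gripping.

Emit:
servo_tool:
  motion: [0,-0.2,-3,0,0,0,4,0,-0.2,-5,0,0,0,4,0,-0.2,-5.9,0,0,0,4,0,-0.2,-5.9,0,0,0,4,0,-0.2,-5.9,0,0,0,2.5,0,-0.2,-5.9,0,0,0,1,0,-0.2,-5.9,0,0,0,0,0,-0.2,-5.9,0,0,0,0,0,-0.2,-5.9,0,0,0,0]

```text
t: 11.65
position: [0.5077, 0.2, 0.0753]
ee_rot: [[0.995, -0.104, 0.002], [-0.104, -0.995, 0.001], [0.002, -0.001, -1.0]]
ft_force: [0.5, -0.2, 5.9]
gripper_width: 0.0148
```

Emit:
servo_tool:
  motion: [0,0,0.3,0,0,0,0,0,0,0.8,0,0,0,0,0,0,1.5,0,0,0,0,0,0,2.2,0,0,0,0,0,0,3,0,0,0,0,0,0,3,0,0,0,0,0,0,3,0,0,0,0]

```text
t: 12.52
position: [0.5067, 0.1995, 0.1043]
ee_rot: [[0.995, -0.104, -0.0], [-0.104, -0.995, -0.0], [-0.0, 0.0, -1.0]]
ft_force: [-0.3, -0.5, -4.4]
gripper_width: 0.015
```

```bash
cat > chk.py <<'E'
from h import *
import sys
s=bot.state();print(s["t"],s["position"],np.array(s["ee_rot"])[:,2],s["ft_force"],s["torque"],s["gripper_width"])
f=vision.grab_frame("side");P=cloud(f);_,m,_=masks(f,P)
cv2.imwrite("pics/"+sys.argv[1],cv2.resize(f["img"][130:280,210:340],(520,600),interpolation=2)[...,::-1])
m=(m>0)&(abs(P[...,1]-.207)<.08)&(abs(P[...,0]-.433)<.08)&(P[...,2]<.25)
Q=P[m];q=abs(Q[:,2]-np.median(Q[:,2]))<.01;print(m.sum(),Q[q].mean(0))
A=np.c_[Q[q][:,:2]-Q[q][:,:2].mean(0),np.ones(q.sum())];print("plane",np.linalg.lstsq(A,Q[q][:,2],rcond=None)[0])
E
python3 chk.py k.png
```

```text
12.525 [0.50673355 0.19948022 0.10430615] [-6.31284733e-05 -1.79369594e-04 -9.99999982e-01] [-0.2937028 -0.4557129 -4.4250422] [0.02910153 0.00881139 0.02633924] 0.014967233166016993
584 [0.42565514 0.21848075 0.04491631]
plane [ 0.02176486 -0.02341671  0.04491631]
```

View pics/k.png

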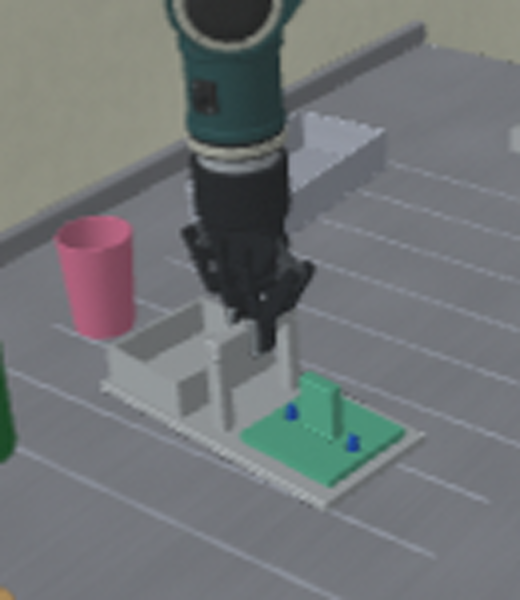

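Lifted about 3 cm: level, with the plate still on its pins. Going up the rest.

Emit:
servo_tool:
  motion: [0,0,1,0,0,0,0,0,0,2.5,0,0,0,0,0,0,4,0,0,0,0,0,0,5.5,0,0,0,0,0,0,7,0,0,0,0,0,0,8.2,0,0,0,0,0,0,9.1,0,0,0,0,0,0,9.1,0,0,0,0,0,0,9.1,0,0,0,0,0,0,9.1,0,0,0,0]

```text
t: 13.82
position: [0.5065, 0.1995, 0.1947]
ee_rot: [[0.995, -0.104, -0.001], [-0.104, -0.995, -0.0], [-0.001, 0.0, -1.0]]
ft_force: [-0.0, -0.2, -4.8]
gripper_width: 0.0152
```

Emit:
servo_tool:
  motion: [0,0,0,0,0,0,0,0,0,0,0,0,0,0,0,0,0,0,0,0,0,0,0,0,0,0,0,0]

```text
t: 14.32
position: [0.5068, 0.1996, 0.1953]
ee_rot: [[0.995, -0.104, 0.0], [-0.104, -0.995, -0.0], [0.0, 0.0, -1.0]]
ft_force: [-0.1, -0.0, -4.0]
gripper_width: 0.0153
```

```bash
python3 chk.py l.png
```

```text
14.325 [0.50680547 0.19960565 0.1953324 ] [ 7.19103985e-05 -3.63929949e-05 -9.99999997e-01] [-0.10264342 -0.00730407 -3.97763296] [-0.01947455  0.03201686 -0.02899094] 0.015287877758012935
605 [0.42518492 0.21873336 0.13606595]
plane [ 0.01942169 -0.02196219  0.13606595]
```

View pics/l.png

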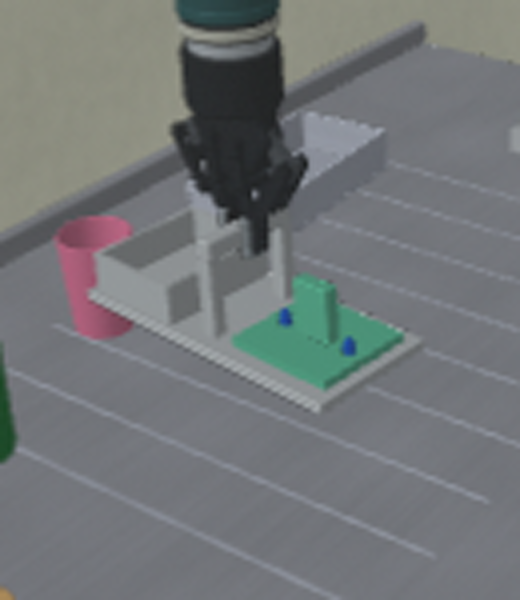

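The tidy hangs level 12 cm up (plate top z rose from 0.016 to 0.136), with both pins showing through the plate. Handing in.

```bash
python3 -c "
from bench import bot
print(bot.hand_in())"
```

```text
the job is handed in; nothing more can be done
None
```

The soap plate is back on the tidy, and the arm is holding the tidy level by its handle about 12 cm above the drainer. I handed the job in at about 14.3 s.

- **Plate:** I took the green plate farthest to the robot's left. Contact came at the flush height I had worked out, at about 6 N. After I let go, both cameras showed it flat on the seat with both blue pins through its holes.
- **Lift:** At the last check the plate's top had risen from 0.016 to 0.136 m. The fitted tilt matched the one measured on the drainer to within about 0.4°, which is camera noise. The grip was holding at 15.3 mm opening, with about 4 N of load at the wrist.
- **Disagreement:** The two cameras differed by up to about 8 mm on plate and handle positions. I placed the plate by comparing it with the pins in the same side view, where they agreed to about 1 mm.

I moved nothing else, and the wrist readings stayed under 10 N. No check failed.

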